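Hang the part carrier at the pointer and hold the enabling plunger in its middle position

TASK

Hook the steel carrier onto the free stretch of the rail to the right of the pointer, well away from it, and slide it to the left along the rail, without lifting it off, until the middle of its hook is opposite the pointer; let go of it there. Then press the black spring plunger of the enabling switch half-way down, until its cap is level with the tops of the two cheeks beside it (never down to the bottom), and finish while still holding it there. Leave the other things on the bench alone.

Things in the scene. Friction and masses are not known exactly. Their poses are not given: they have to be found in the camera images.
- rail_mid (a point): middle of the axis of a fixed, level, round polished steel rail (slippery), 12 mm thick, 190 mm above the bench. The rail runs along this frame's y (+y is the robot's left; x away from the robot), on two posts (18 mm in x, 14 mm in y, tops 198 mm above the bench) 140 mm either side of this point; nothing else stands under it
- mark (a point): point on the rail's axis opposite the pointer, where a black band 6 mm wide goes round the rail. Axes as rail_mid. The pointer is a dark steel pin behind the rail (+x), its tip 34 mm behind the rail's axis and 174 mm above the bench, on a post 85 mm behind the rail, 180 mm high
- carrier_grip (a point): centre of the carrier's upright grip tab, 182 mm above the carrier's underside; the tab is 10 mm (x) by 28 mm (y) and reaches from 25 mm below this point to 20 mm above it; it can be gripped either way. Carrier axes: z up, x from its stem towards its lip; it starts with x pointing roughly away from the robot
- carrier_hook (a point): where the rail's axis lies when the hook is seated, 40.5 mm straight below carrier_grip. The inverted-V hook is 24 mm wide (y), 38 mm wide inside (x), and centres itself. Its lip (x = +19 to +23 mm) ends 19.5 mm below this point: bring the hook over the rail from the robot's side, moving to +x with this point 30 to 60 mm above the rail's axis, then lower it
- cap_top (a point): centre of the top of the enabling switch's plunger cap (flat black mushroom cap 42 mm wide; 98 mm above the bench when released). Moves down with the plunger
- middle_level (a point): point on the plunger's axis at the height of the tops of the two cheeks (86 mm above the bench): where cap_top must be held. The switch is a fixed grey housing 96 mm (x) by 100 mm (y), 50 mm high; the aluminium cheeks stand 38.5 to 45.5 mm either side of the axis along this frame's y, 50 mm long in x
- plunger (a joint): travel of the plunger straight down, m: 0 released, 0.012 level with the cheeks (middle position), 0.024 bottom stop. A spring pushes it back: about 2.5 N at the start, 6.7 N in the middle, 11 N at the bottom
- carrier: one rigid plain steel hanger, about 0.26 kg, standing on the bench; origin at the centre of its underside. At the bottom a tray 64 mm (x) by 50 mm (y) with a small box fixed in it (top 22 mm up); a flat stem 24 mm wide (x = -23 to -19 mm) rises from it to the hook, on top of which stands the grip tab. The +x side is open between tray and lip for the rail to enter
- feed_rail: the whole fixed rail; origin on the bench below rail_mid
- switch: the whole fixed enabling switch with plunger; origin on the bench below the plunger's axis
- horn: bystander: horn blank, white stepped cylinder 38 mm wide, 70 mm tall; origin at its underside; leave alone
- pot: bystander: grease pot, 56 mm wide, 44 mm tall; origin at its underside; leave alone
- tape: bystander: roll of tape lying flat, 90 mm wide, 19 mm tall; origin at its underside; leave alone
- spanner: bystander: flat steel spanner, 160 mm long, 6 mm thick; origin at its underside; leave alone

How it is judged:
By the outcome, as a careful person would: the job done as asked, in the order asked, and still so for the second after the job is handed in, while the arm keeps its last pose, push and grip.
It also fails if it takes over 64 s, if anything falls off the work surface, if the arm or the gripper's body presses on something with over 40 N, if the wrist force passes 120 N, or if a joint passes its speed limit or range.

ROBOT

A 7-joint arm with a two-finger parallel gripper is mounted at the origin on a cart in front of the work surface, level with it; the furniture and walls round the work are solid. World frame = base frame: x ahead of the robot, y to its left, z up, the work surface at z = 0. Lengths are in m, angles in rad, forces in N, time in s.
With the tool pointing down it reaches from about 0.4 to 0.9 m from the base axis. Payload 5.5 kg.
Tool frame: the origin (TCP) lies on the centre line of the jaws, within the pads' length; the fingertips stand 11 mm ahead of it and the grasp point (between the pads) lies 8 mm behind it; z points along the fingers, y is the line along which they close (so a half turn about z gives the same grasp; the last joint's range is limited). The gripper opens to 92 mm and grips with 3 to 60 N. Pads are 19 mm wide; open, the fingers measure 130 mm over their backs; the gripper's body (75 mm by 190 mm) begins 47 mm behind the grasp point.
Start: joints at [-0.967, 0.501, -0.427, 1.55, 0.221, 1.138, -0.21], TCP at [0.217, 0.613, 0.238] pointing down, gripper open.
Joint ranges: [-2.88, 2.88], [-0.31, 2.03], [-1.54, 1.56], [0.2, 2.42], [-1.41, 4.55], [0.19, 2.02], [-2.57, 2.57]. Speed limits (rad/s): [2.57, 2.57, 3.14, 3.14, 3.14, 3.14, 3.14].

INTERFACE

Orientations are given as a 3x3 rotation matrix whose columns are the frame's x, y, z axes.
In Python, from station import robot, camera gives the robot as it stands.
- The arm moves only by the shell command python3 -m creep 'ROWS'. ROWS is JSON, a list of rows, each a list of 5 numbers: the gripper command: -1 is fully open, 1 is shut, values between are in proportion, then the shift along the tool's x, y, z in m, then the turn about the tool's z in rad. A call has 1 to 12 rows; each row shifts and turns the commanded pose from where the row before left it, along the tool's axes as they then stand; what a row does not reach is not made up. A row lasts 1/8 s, in which the tool goes at most 62.5 mm and 10.7 degrees, less where a joint would pass 70% of its speed; a pose out of reach is approached as far as the arm can. A call is refused whole if a number of a shift passes 0.0625 or a number of a turn 0.188, either way. A call with a gripper value outside its range is refused whole. The fingers move at their own pace and stop on an object; the grip force is fixed at half the most. Time passes only in rows, so rows that do not move let the fingers close. It gives the time, the measured TCP pose, the force, the opening and the grip force at its end, in the units of the state.
- robot.get_obs(): the state, without advancing time (a new reading comes with each control period).
- camera(name): name is "side" or "top"; returns a dict with "img" (480x640x3 uint8, red, green, blue), "K" (3x3 intrinsics, pixels), "extrinsics" (4x4, takes a point from world to camera coordinates). Camera axes: x right, y up, looking along -z (the intrinsics and any distortion apply to the point x, -y, -z); pixel columns grow to the right and rows downward; lengths in m; the calibration is good to about 2 mm. A picture is of the moment at which its call begins. There is no depth.
- robot.job_done(): hands the job in; it is judged then, once.
The state is a dict: "time": time; "qpos": joint angles; "joint_vel": joint speeds; "effort": joint torques, N m; "tool_pos": TCP position; "tcp_rot": TCP orientation; "force": force on the tool from outside, world axes, zero at the start; "wrist_torque": the same for the moment, N m; "grip_width": opening from 0.0 (shut) to 1.0 (fully open); "gripper_force": force on a finger pad.
Only numpy, scipy, OpenCV 4.12 (cv2) and the standard library are available. Lean on these libraries where they do the work, as an engineer would, in place of code of your own. Each camera call takes 0.05 s, during which the arm holds its last target. There are 200 camera calls.

## Working session

There is one attempt and no reset: what is moved stays moved. The work goes in short steps, Python scripts to look and compute and a shell command to move; the robot and the scene stay as the last step left them, time stands still between calls to the robot, and variables do not carry over. Pictures are saved under pics/ and viewed, at most 10 in all, crops included, and the job is handed in when it is done.

```bash
mkdir -p pics
cat > h.py <<'E'
import numpy as np,cv2
from station import robot,camera
def snap(n,f):
    c=camera(n);cv2.imwrite(f,c["img"][:,:,::-1]);return c
def proj(c,P):
    p=np.asarray(c["extrinsics"])@np.append(P,1.);v=np.asarray(c["K"])@np.array([p[0],-p[1],-p[2]]);return v[:2]/v[2]
def ray(c,u,v):
    E=np.asarray(c["extrinsics"]);d=np.linalg.inv(c["K"])@[u,v,1];d=np.array([d[0],-d[1],-d[2]])
    return -E[:3,:3].T@E[:3,3],E[:3,:3].T@d
def atz(c,u,v,z):
    o,d=ray(c,u,v);return o+d*(z-o[2])/d[2]
def tri(c1,p1,c2,p2):
    o1,d1=ray(c1,*p1);o2,d2=ray(c2,*p2)
    s=np.linalg.lstsq(np.c_[d1,-d2],o2-o1,rcond=None)[0]
    a,b=o1+s[0]*d1,o2+s[1]*d2;return (a+b)/2,np.linalg.norm(a-b)
E
python3 - <<'E'
from h import *
for n in("side","top"):
    c=snap(n,f"pics/{n}0.png");print(n,[k for k in c],ray(c,320,240),c["K"])
o=robot.get_obs();print(o["tool_pos"],o["tcp_rot"],o["time"])
E
```

```text
side ['img', 'K', 'extrinsics'] (array([0.20064081, 0.87897081, 1.103754  ]), array([ 0.18499421, -0.70823133, -0.68139791])) [[496.2225793    0.         316.31611538]
 [  0.         496.2225793  236.07807233]
 [  0.           0.           1.        ]]
top ['img', 'K', 'extrinsics'] (array([ 0.30216909, -0.13085889,  1.29868126]), array([ 0.14998187,  0.0117858 , -0.98867706])) [[513.98887917   0.         325.43505439]
 [  0.         513.98887917 238.97421181]
 [  0.           0.           1.        ]]
[0.21710322 0.61200409 0.23676563] [[-9.42485441e-01  3.34246562e-01 -6.54744353e-04]
 [ 3.34247199e-01  9.42483956e-01 -1.67393335e-03]
 [ 5.75795800e-05 -1.79650428e-03 -9.99998385e-01]] 0.1
```

View pics/side0.png

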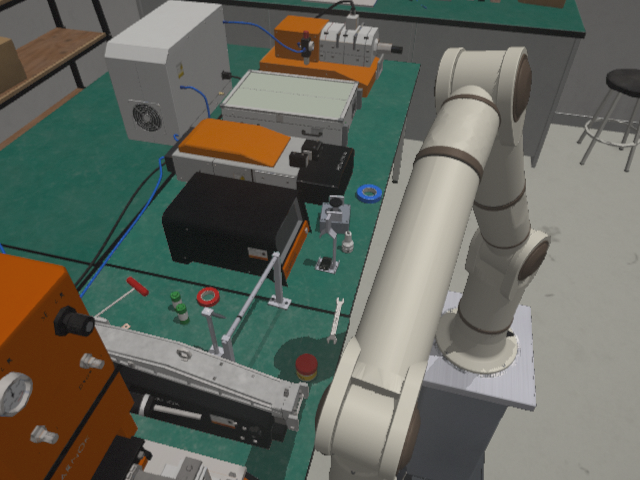

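View pics/top0.png

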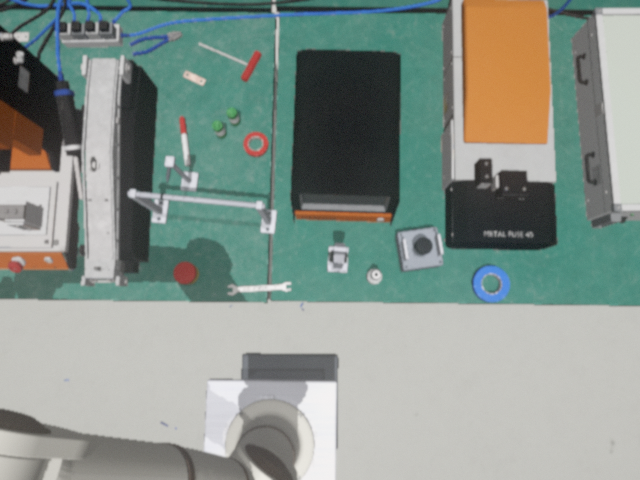

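The side view shows the rail from about (225,345) to (278,265), the carrier at (328,265) in front of the switch at (336,210). In the top view the rail runs (132,193)–(268,207), with the carrier at (338,258), switch (420,248), horn (375,276), pot (185,272), spanner (260,288) and tape (491,284). Next, enlarged crops.

Run:
```python
from h import *
t=cv2.imread("pics/top0.png");s=cv2.imread("pics/side0.png")
f=lambda i,x,y,w,h,k:cv2.resize(i[y:y+h,x:x+w],None,fx=k,fy=k,interpolation=cv2.INTER_CUBIC)
a=np.vstack([f(t,120,145,160,100,5),np.zeros((0,800,3),np.uint8)]);
cv2.imwrite("pics/c1.png",f(t,120,145,160,100,5))
cv2.imwrite("pics/c2.png",np.hstack([f(t,310,220,140,60,5)[:, :],]))
a=f(s,185,240,120,130,4);b=f(s,300,185,70,100,5.2)
cv2.imwrite("pics/c2.png",np.vstack([np.hstack([f(t,318,225,130,65,4),np.zeros((260,280,3),np.uint8)]),np.zeros((0,800,3),np.uint8)]))
b=f(s,305,188,60,95,4)
cv2.imwrite("pics/c3.png",np.hstack([a[:520],np.vstack([b,np.zeros((520-380,240,3),np.uint8)])]))
```

```text
(no output)
```

View pics/c1.png

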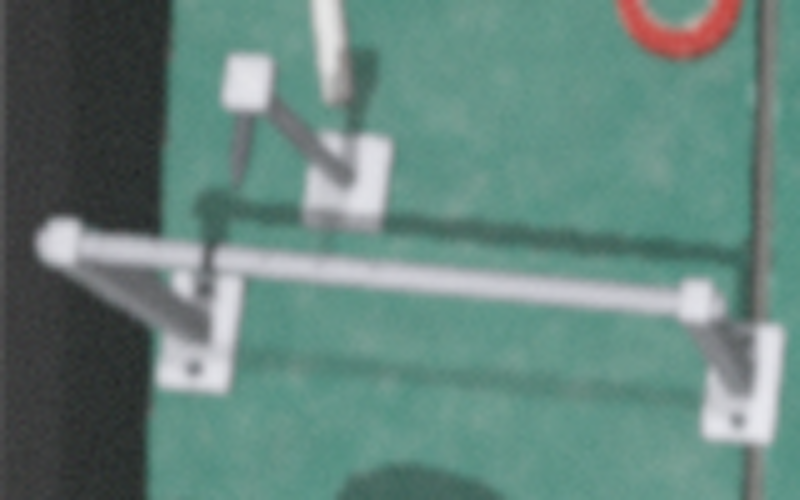

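View pics/c2.png

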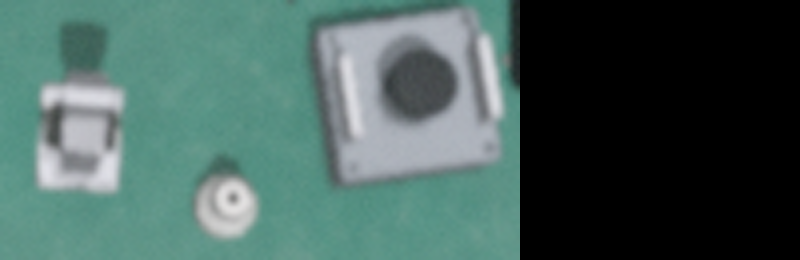

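View pics/c3.png

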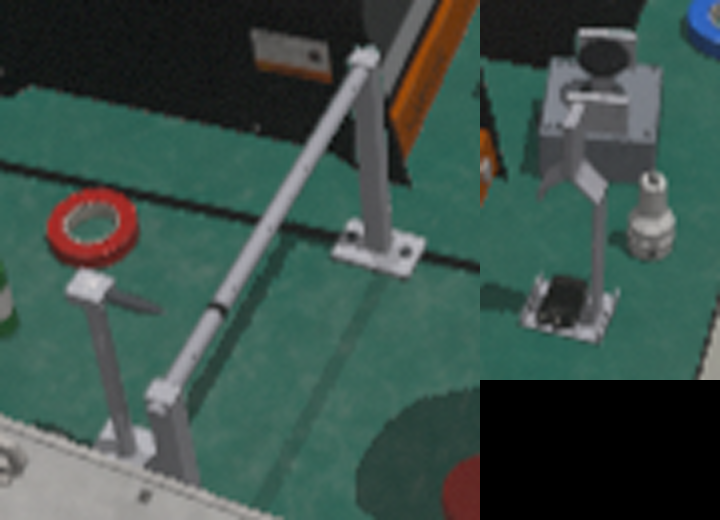

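The crops give these pixels:
- **Top view:** post tops (131.6,193.2) and (260,205.2), band about (162,195), cap about (423,246), tray centre about (338,259.5).
- **Side view:** post tops (226.2,338.2) and (276.2,254.5), band (239.5,317.5), cap (336,202.5), and the tab in front of the near cheek at about (329,215).

Run:
```python
from h import *
t=camera("top");s=camera("side")
T=lambda x,y:(120+x/5,145+y/5);T2=lambda x,y:(318+x/4,225+y/4);S=lambda x,y:(185+x/4,240+y/4);S2=lambda x,y:(305+(x-480)/4,188+y/4)
for n,a,b in[("postL",T(58,241),S(165,393)),("postR",T(700,301),S(365,58)),("cap",T2(420,85),S2(605,58)),("point post",T(248,82),S(92,287)),("band",T(212,252),S(218,310))]:
    p,e=tri(t,a,s,b);print(n,p.round(4),round(e,4))
for n,a,z in[("L",T(58,241),.198),("R",T(700,301),.198),("band",T(212,252),.196),("ptip",T(238,187),.174),("cap",T2(420,85),.098),("ppost",T(248,82),.18)]+[("tray",T2(*q),.003) for q in((42,88),(124,88),(118,190),(38,188),(80,138))]+[("cheek",T2(*q),.086) for q in((342,55),(355,138),(483,35),(495,118))]: print("top",n,atz(t,*a,z).round(4))
for n,a,z in[("L",S(165,393),.198),("R",S(365,58),.198),("band",S(218,308),.196),("cap",S2(605,58),.098),("tab",S2(575,110),.202),("traynear",S2(523,320),.003),("traynear",S2(600,342),.003),("trayfar",S2(620,292),.003)]: print("side",n,atz(s,*a,z).round(4))
c=[atz(t,*T2(*q),.003) for q in((42,88),(124,88),(118,190),(38,188))];m=np.mean(c,0)
for z in(.162,.202):
  p=m.copy();p[2]=z;print("tabproj",z,(np.array(proj(t,p))-[318,225])*4,(np.array(proj(s,p))-[305,188])*4+[480,0])
```

```text
postL [0.5666 0.2979 0.1957] 0.0034
postR [0.5449 0.0153 0.1921] 0.0017
cap [ 0.4722 -0.3611  0.091 ] 0.0026
point post [0.6466 0.2252 0.1747] 0.0033
band [0.5632 0.2318 0.1893] 0.005
top L [0.5678 0.2975 0.198 ]
top R [0.5445 0.0147 0.198 ]
top band [0.5642 0.2302 0.196 ]
top ptip [0.5996 0.2275 0.174 ]
top cap [ 0.4725 -0.3597  0.098 ]
top ppost [0.6467 0.224  0.18  ]
top tray [ 0.481  -0.1373  0.003 ]
top tray [ 0.4817 -0.1895  0.003 ]
top tray [ 0.4166 -0.186   0.003 ]
top tray [ 0.4172 -0.1355  0.003 ]
top tray [ 0.4493 -0.1618  0.003 ]
top cheek [ 0.4917 -0.3157  0.086 ]
top cheek [ 0.442  -0.3229  0.086 ]
top cheek [ 0.5049 -0.4001  0.086 ]
top cheek [ 0.455  -0.4062  0.086 ]
side L [0.5639 0.2995 0.198 ]
side R [0.5418 0.021  0.198 ]
side band [0.5585 0.2353 0.196 ]
side cap [ 0.469  -0.3526  0.098 ]
side tab [ 0.4478 -0.1627  0.202 ]
side traynear [ 0.4795 -0.1399  0.003 ]
side traynear [ 0.4171 -0.1331  0.003 ]
side trayfar [ 0.4147 -0.1889  0.003 ]
tabproj 0.162 [ 87.6700986  106.22085497] [572.06145866 152.8668202 ]
tabproj 0.202 [89.7920956 96.7127409] [573.0246637  110.22995202]
```

Measurements agree with the given sizes: tab at (0.449,-0.162), rail yaw about -4.7°, mark about (0.562,0.231), cap about (0.472,-0.359). I'll lift, square up and travel towards the carrier.

```bash
python3 -m creep '[[-1,0,0,-0.045,-0.15],[-1,0,0,-0.045,-0.155],[-1,-0.047,-0.053,0,0],[-1,-0.047,-0.053,0,0],[-1,-0.047,-0.053,0,0],[-1,-0.047,-0.053,0,0],[-1,-0.047,-0.053,0,0],[-1,0,0,0,0]]'
```

```text
time: 1.2
tool_pos: [0.4209, 0.3656, 0.3273]
tcp_rot: [[-0.999, 0.047, 0.002], [0.047, 0.999, -0.003], [-0.002, -0.003, -1.0]]
force: [-0.9, 0.3, -1.1]
grip_width: 1.0
gripper_force: 0.0
```

```bash
python3 -m creep '[[-1,-0.005,-0.053,0,0],[-1,-0.005,-0.053,0,0],[-1,-0.005,-0.053,0,0],[-1,-0.005,-0.053,0,0],[-1,-0.005,-0.053,0,0],[-1,-0.005,-0.053,0,0],[-1,-0.005,-0.053,0,0],[-1,-0.005,-0.053,0,0],[-1,-0.005,-0.053,0,0],[-1,-0.005,-0.053,0,0],[-1,0,0,0,0]]'
```

```text
time: 2.58
tool_pos: [0.4467, -0.1636, 0.3276]
tcp_rot: [[-0.999, 0.042, -0.0], [0.042, 0.999, -0.001], [0.0, -0.001, -1.0]]
force: [-0.5, 0.9, -1.1]
grip_width: 1.001
gripper_force: 0.0
```

```bash
python3 -m creep '[[-1,-0.0015,0,0.04,0],[-1,0,0,0.04,0],[-1,0,0,0.04,0],[-1,0,0,0.03,0],[-1,0,0,0,0],[-1,0,0,0,0]]'
python3 - <<'E'
from h import *
t=snap("top","pics/t1.png")["img"];s=snap("side","pics/s1.png")["img"]
f=lambda i,x,y,w,h,k:cv2.resize(i[y:y+h,x:x+w,::-1],None,fx=k,fy=k,interpolation=cv2.INTER_CUBIC)
cv2.imwrite("pics/c4.png",np.hstack([f(t,300,215,80,80,5),f(s,295,170,80,80,5)]))
print(robot.get_obs()["tool_pos"])
E
```

```text
time: 3.32
tool_pos: [0.4496, -0.1592, 0.1787]
tcp_rot: [[-0.999, 0.034, 0.001], [0.034, 0.999, 0.0], [-0.001, 0.0, -1.0]]
force: [0.1, 0.3, 0.4]
grip_width: 0.999
gripper_force: 0.0
[ 0.44991065 -0.15978707  0.17928036]
```

View pics/c4.png

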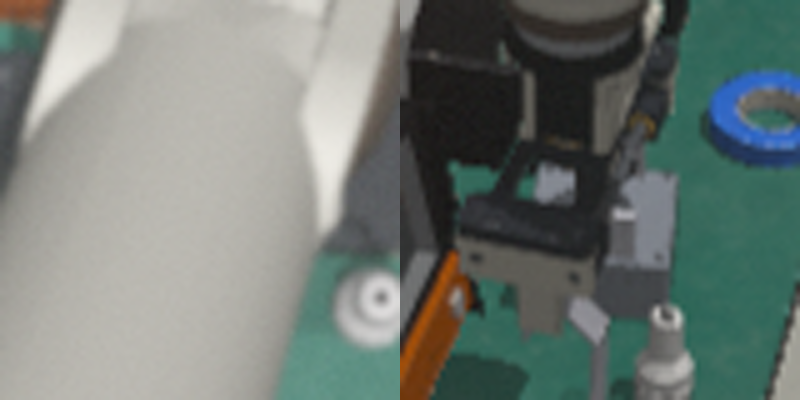

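In the side crop the near finger, at about (540,330), hangs over the hook and hides the tab. That fits straddling it, so I'll close.

```bash
python3 -m creep '[[1,0,0,0,0],[1,0,0,0,0],[1,0,0,0,0],[1,0,0,0,0],[1,0,0,0,0],[1,0,0,0,0],[1,0,0,0,0],[1,0,0,0,0]]'
```

```text
time: 4.42
tool_pos: [0.4485, -0.1598, 0.1776]
tcp_rot: [[-0.999, 0.036, -0.0], [0.036, 0.999, 0.0], [0.0, 0.0, -1.0]]
force: [-0.2, 0.5, 0.8]
grip_width: 0.304
gripper_force: 30.0
```

Gripped at 28 mm, as expected. Now lift and carry it to the robot's side of the rail.

```bash
python3 -m creep '[[1,0,0,-0.015,0],[1,0,0,-0.03,0],[1,0,0,-0.03,0],[1,0,0,-0.018,0],[1,0.005,0.03,0,0.045],[1,0.002,0.045,0,0],[1,0.002,0.045,0,0],[1,0.002,0.045,0,0],[1,0.002,0.045,0,0],[1,0.002,0.035,0,0],[1,0,0.018,0,0],[1,0,0,0,0]]'
python3 - <<'E'
from h import *
t=snap("top","pics/t2.png")["img"];s=snap("side","pics/s2.png")["img"]
f=lambda i,x,y,w,h,k:cv2.resize(i[y:y+h,x:x+w,::-1],None,fx=k,fy=k,interpolation=cv2.INTER_CUBIC)
cv2.imwrite("pics/c5.png",np.hstack([f(t,120,150,180,150,2.2),f(s,200,200,180,150,2.2)]))
print(robot.get_obs()["tool_pos"])
E
```

```text
time: 5.92
tool_pos: [0.4533, 0.1046, 0.2712]
tcp_rot: [[-0.997, 0.078, 0.0], [0.078, 0.997, 0.0], [-0.0, 0.0, -1.0]]
force: [-0.6, -0.4, -3.3]
grip_width: 0.301
gripper_force: 30.0
[0.45336351 0.10219094 0.27091037]
```

View pics/c5.png

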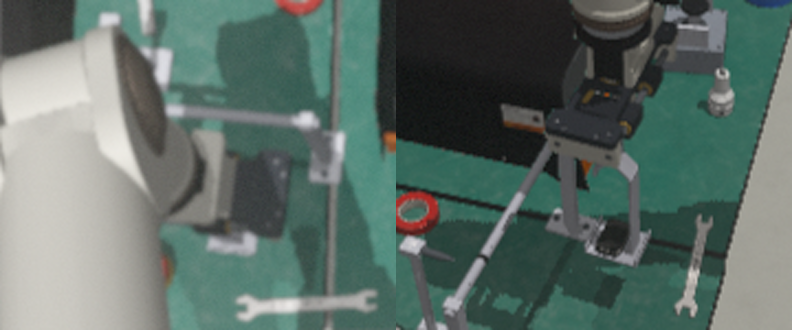

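The carrier hangs upright on the robot's side of the rail: tray at about (620,240) in the crop, hook opening towards the rail. Next, move in over the rail.

```bash
python3 -m creep '[[1,-0.02,0,0,0],[1,-0.025,0,0,0],[1,-0.025,0,0,0],[1,-0.02,0,0,0],[1,-0.008,0,0,0],[1,0,0,0,0],[1,0,0,0,0]]'
python3 - <<'E'
from h import *
s=snap("side","pics/s3.png");i=s["img"]
cv2.imwrite("pics/c6.png",cv2.resize(i[210:330,215:345,::-1],None,fx=5,fy=5,interpolation=cv2.INTER_CUBIC))
o=robot.get_obs();print(o["tool_pos"],o["force"])
E
```

```text
time: 6.9
tool_pos: [0.5503, 0.0951, 0.2706]
tcp_rot: [[-0.997, 0.081, -0.001], [0.081, 0.997, -0.0], [0.001, -0.0, -1.0]]
force: [0.0, -0.2, -3.3]
grip_width: 0.304
gripper_force: 30.0
[0.55033749 0.09531342 0.27071077] [-0.79225558 -0.42842181 -2.28768626]
```

View pics/c6.png

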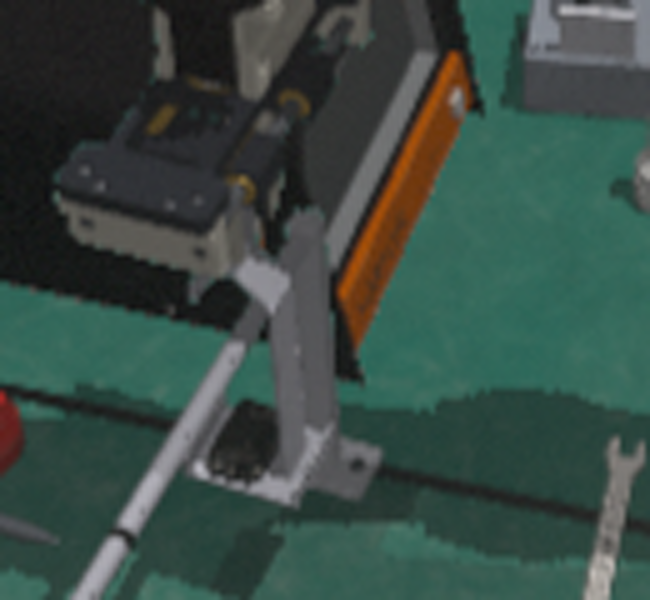

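The rail, at about (240,340) in the crop, passes between the lip (200,285) and the stem (285,300), so it can go down.

```bash
python3 -m creep '[[1,0,0,0.012,0],[1,0,0,0.012,0],[1,0,0,0.01,0],[1,0,0,0.006,0],[1,0,0,0,0],[1,0,0,0,0]]'
```

```text
time: 7.7
tool_pos: [0.5515, 0.0954, 0.231]
tcp_rot: [[-0.997, 0.081, 0.001], [0.081, 0.997, 0.0], [-0.001, 0.0, -1.0]]
force: [0.0, -1.2, -2.4]
grip_width: 0.304
gripper_force: 30.0
```

```bash
python3 -m creep '[[1,0,0,0.002,0],[1,0,0,0.002,0],[1,0,0,0,0],[1,0,0,0,0]]'
```

```text
time: 8.2
tool_pos: [0.5508, 0.0954, 0.2267]
tcp_rot: [[-0.997, 0.08, -0.001], [0.08, 0.997, 0.0], [0.001, -0.0, -1.0]]
force: [-1.8, 1.2, -2.0]
grip_width: 0.302
gripper_force: 30.0
```

```bash
python3 -m creep '[[1,0,0,0.001,0],[1,0,0,0,0],[1,0,0,0.001,0],[1,0,0,0,0],[1,0,0,0,0]]'
```

```text
time: 8.82
tool_pos: [0.5507, 0.0956, 0.2261]
tcp_rot: [[-0.997, 0.081, -0.0], [0.081, 0.997, 0.0], [0.0, 0.0, -1.0]]
force: [-7.5, 0.4, 10.4]
grip_width: 0.301
gripper_force: 30.0
```

```bash
python3 -m creep '[[1,0.0015,0,0,0],[1,0,0,0,0],[1,0,0,0,0]]'
```

```text
time: 9.2
tool_pos: [0.5504, 0.0957, 0.226]
tcp_rot: [[-0.997, 0.081, 0.002], [0.081, 0.997, 0.0], [-0.002, 0.0, -1.0]]
force: [-3.2, -0.2, 7.2]
grip_width: 0.302
gripper_force: 30.0
```

```bash
python3 -m creep '[[1,0.0005,0.006,0,0],[1,0,0.012,0,0],[1,0,0.012,0,0],[1,0,0.012,0,0],[1,0,0.008,0,0],[1,0,0,0,0]]'
```

```text
time: 9.95
tool_pos: [0.5543, 0.1454, 0.226]
tcp_rot: [[-0.997, 0.081, 0.003], [0.081, 0.997, -0.0], [-0.003, 0.0, -1.0]]
force: [-2.7, -0.9, 6.1]
grip_width: 0.303
gripper_force: 30.0
```

```bash
python3 -m creep '[[1,0.0005,0.006,0,0],[1,0,0.012,0,0],[1,0,0.012,0,0],[1,0,0.012,0,0],[1,0,0.008,0,0],[1,0,0,0,0],[1,0,0,0,0]]'
python3 - <<'E'
from h import *
s=snap("side","pics/s4.png")["img"];t=snap("top","pics/t4.png")["img"]
f=lambda i,x,y,w,h,k:cv2.resize(i[y:y+h,x:x+w,::-1],None,fx=k,fy=k,interpolation=cv2.INTER_CUBIC)
cv2.imwrite("pics/c7.png",np.hstack([f(s,205,250,80,100,6),f(t,120,150,80,150,4)]))
o=robot.get_obs();print(o["tool_pos"],o["force"])
E
```

```text
time: 10.82
tool_pos: [0.5583, 0.1955, 0.226]
tcp_rot: [[-0.997, 0.081, 0.004], [0.081, 0.997, 0.001], [-0.004, 0.001, -1.0]]
force: [-0.4, -0.8, 5.0]
grip_width: 0.303
gripper_force: 30.0
[0.55831655 0.19549896 0.22602054] [-1.05205605 -0.05808079  5.85369231]
```

View pics/c7.png

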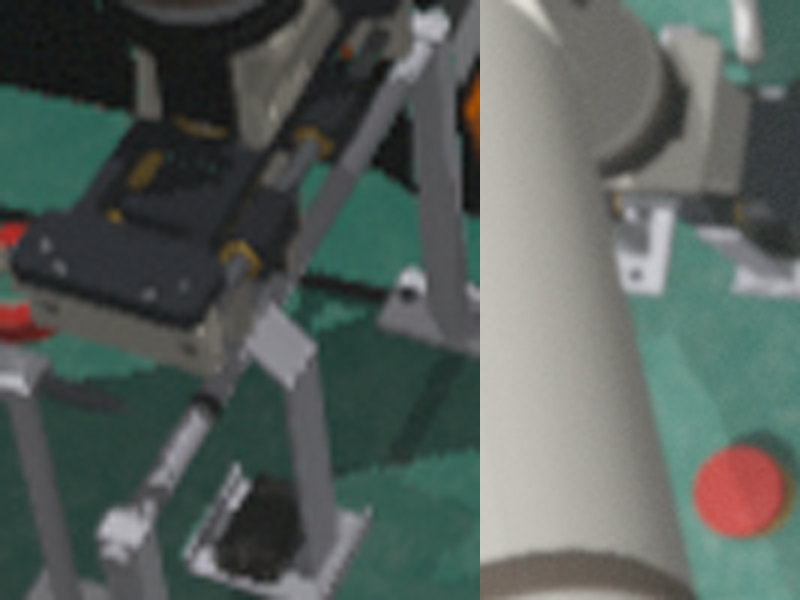

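In the crop the band is at (206,404) and the stem-side hook corners are at (290,385) and (316,348). The tray corners are near (190,553), (310,598), (370,510) and (238,465). I'll compute the remaining distance.

Run:
```python
from h import *
s=camera("side");S=lambda x,y:(205+x/6,250+y/6)
xh=np.array([.997,-.081,0]);yh=np.array([.081,.997,0])
for v in(404,):
  B=atz(s,*S(206,v),.19);print("band",B)
for q in((290,385),(316,348),(303,366)):
    o,d=ray(s,*S(*q));k=(-.023-(o-B)@xh)/(d@xh);p=o+k*d;print("corner",p.round(4),((p-B)@yh).round(4), "at z.182",((atz(s,*S(*q),.182)-B)@np.c_[xh,yh]).round(4))
for q in((190,553),(310,598),(370,510),(238,465)):
    p=atz(s,*S(*q),.0515);print("tray",((p-B)@np.c_[xh,yh]).round(4))
p=robot.get_obs()["tool_pos"];print("tcp",p,(p-B)@yh, "proj", np.array(proj(s,B))-0)
```

```text
band [0.56083492 0.23206633 0.19      ]
corner [0.5359 0.2089 0.1818] -0.0252 at z.182 [-0.0231 -0.025 ]
corner [0.534  0.1856 0.1776] -0.0485 at z.182 [-0.0248 -0.0453]
corner [0.5349 0.1973 0.18  ] -0.0368 at z.182 [-0.0238 -0.0353]
tray [ 0.0332 -0.0195]
tray [-0.0242 -0.0163]
tray [-0.0295 -0.0658]
tray [ 0.0343 -0.068 ]
tcp [0.55828527 0.19548179 0.22599237] -0.03668131014975006 proj [239.33333333 317.33333333]
```

Three estimates agree on about 36 mm to go.

```bash
python3 -m creep '[[1,0,0.006,0,0],[1,0,0.012,0,0],[1,0,0.012,0,0],[1,0,0.006,0,0],[1,0,0,0,0],[1,0,0,0,0]]'
python3 - <<'E'
from h import *
s=snap("side","pics/s5.png")["img"]
f=lambda i,x,y,w,h,k:cv2.resize(i[y:y+h,x:x+w,::-1],None,fx=k,fy=k,interpolation=cv2.INTER_CUBIC)
cv2.imwrite("pics/c8.png",f(s,190,250,100,100,6))
o=robot.get_obs();print(o["tool_pos"],o["force"])
E
```

```text
time: 11.72
tool_pos: [0.5612, 0.2308, 0.226]
tcp_rot: [[-0.997, 0.081, 0.003], [0.081, 0.997, 0.0], [-0.003, 0.001, -1.0]]
force: [-0.8, -1.3, 6.0]
grip_width: 0.301
gripper_force: 30.0
[0.56120789 0.23083935 0.22604447] [-0.77274465 -1.35841065  4.95733483]
```

View pics/c8.png

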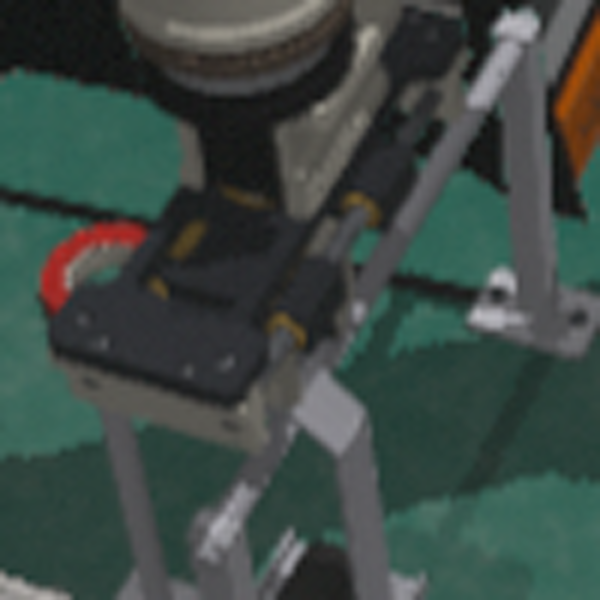

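In the crop the hook's roof corners are at about (342,453) and (368,412); the band is hidden under the hook.

Run:
```python
from h import *
s=camera("side");S=lambda x,y:(190+x/6,250+y/6)
xh=np.array([.997,-.081,0]);yh=np.array([.081,.997,0]);B=atz(s,239.33,317.33,.19)
for q in((342,453),(368,412)):
    o,d=ray(s,*S(*q));k=(-.023-(o-B)@xh)/(d@xh);p=o+k*d;print(p.round(4),((p-B)@yh).round(4),((atz(s,*S(*q),.182)-B)@np.c_[xh,yh]).round(4))
```

```text
[0.5387 0.2429 0.1807] 0.009 [-0.0235  0.0098]
[0.5368 0.2203 0.1787] -0.0137 [-0.0244 -0.0114]
```

```bash
python3 -m creep '[[1,0,0.001,-0.0005,0],[1,0,0,0,0],[1,0,0,0,0],[-0.3,0,0,0,0],[-0.3,0,0,0,0],[-0.3,0,0,0,0],[-0.3,0,0,0,0],[-0.3,0,0,0,0]]'
```

```text
time: 12.82
tool_pos: [0.5597, 0.2322, 0.2251]
tcp_rot: [[-0.997, 0.081, -0.0], [0.081, 0.997, 0.0], [0.0, 0.0, -1.0]]
force: [-0.1, 0.1, -0.0]
grip_width: 0.647
gripper_force: 0.0
```

```bash
python3 -m creep '[[-0.3,0,0,-0.02,0],[-0.3,0,0,-0.04,0],[-0.3,0,0,-0.04,0],[-0.3,0,0,0,0]]'; python3 -m creep '[[1,0.004,-0.055,0,0],[1,0.004,-0.055,0,0],[1,0.004,-0.055,0,0],[1,0.004,-0.055,0,0],[1,0.004,-0.055,0,0],[1,0.004,-0.055,0,0],[1,0.004,-0.055,0,0],[1,0.004,-0.055,0,0],[1,0.004,-0.055,0,0],[1,0.004,-0.055,0,0],[1,0.002,-0.045,0,0],[1,0,0,0,0]]'
python3 - <<'E'
from h import *
c=camera("top");cv2.imwrite("pics/t6.png",c["img"][:,:,::-1]);cs=camera("side");cv2.imwrite("pics/s6.png",cs["img"][:,:,::-1])
a=cv2.imread("pics/top0.png");b=cv2.imread("pics/t6.png")
g=lambda i:cv2.cvtColor(i,cv2.COLOR_BGR2GRAY).astype(int)
# rail profile in old top picture, along the axis
for n,cc,im in(("top",c,a),("side",cs,cv2.imread("pics/side0.png"))):
  pr=[]
  for y in np.arange(.214,.252,.001):
    ax=np.array([.5562+(y-.156)*.0813,y,.194]) if n=="top" else np.array([.5525+(y-.16)*.0793,y,.19])
    u,v=proj(cc,ax);pr.append(int(cv2.getRectSubPix(g(im).astype(np.float32),(1,1),(float(u),float(v)))[0,0]))
  print(n,pr)
d=np.abs(a.astype(int)-b).max(2)[170:245,125:215];print("old px",d.shape)
for r in range(20,60,2):print(r+170,' '.join(f"{v:3d}" for v in g(b)[r+170,145:182]))
E
```

```text
time: 13.32
tool_pos: [0.5616, 0.2332, 0.3293]
tcp_rot: [[-0.997, 0.081, 0.007], [0.081, 0.997, 0.003], [-0.007, 0.004, -1.0]]
force: [-0.0, -0.1, -0.5]
grip_width: 0.651
gripper_force: 0.0
time: 14.82
tool_pos: [0.4671, -0.362, 0.3238]
tcp_rot: [[-0.996, 0.088, -0.003], [0.088, 0.996, -0.001], [0.003, -0.001, -1.0]]
force: [-1.1, -0.6, -0.3]
grip_width: 0.004
gripper_force: 0.0
top [197, 199, 201, 201, 201, 201, 201, 201, 200, 200, 199, 199, 197, 195, 188, 179, 164, 145, 129, 116, 109, 127, 144, 161, 178, 187, 194, 198, 200, 200, 200, 200, 200, 199, 199, 198, 198, 198, 197]
side [126, 122, 121, 124, 131, 130, 129, 130, 129, 130, 130, 125, 117, 106, 91, 72, 54, 49, 51, 55, 64, 85, 104, 116, 123, 128, 128, 127, 126, 126, 128, 128, 128, 126, 125, 125, 125, 125, 126]
old px (75, 90)
190  59  53  77 134 178 190 193 194 196 195 195 194 196 194 193 187 161 126 107 109 116 117 120 118 116 115 107 107 103 105 106 108 110 106 107 115 123
192 138 132 127 141 158 164 166 165 167 167 167 168 172 174 175 167 142 107  95  96  99 108 111 111 113 112 118 120 121 120 123 124 122 123 122 121 118
194 1
[... 2030 characters left out ...]
 180 195 209 216 216 209 182 138 121 134 150 167 178 178 175 169 165 161 157 155 159 159 160
222  43  49  40  52  63  94 134 156 167 174 174 179 174 175 180 186 190 194 195 188 161 127 122 130 133 138 142 144 143 135 131 129 126 130 137 147 151
224  42  47  44  47  64  89 112 121 121 124 124 121 122 126 126 129 129 135 138 136 129 127 123 123 123 125 122 124 121 118 110 109 106 108 110 114 115
226  49  49  44  49  73  99 116 121 126 123 122 123 118 125 124 125 122 126 123 127 126 128 124 128 129 131 124 127 124 123 120 119 115 117 113 112 113
228  44  45  47  53  82 107 119 125 126 129 123 127 124 124 124 123 125 122 122 122 128 126 129 132 131 129 126 124 126 127 126 127 127 125 123 119 122
```

Run:
```python
from h import *
c=camera("top");b=cv2.cvtColor(cv2.imread("pics/t6.png"),cv2.COLOR_BGR2GRAY).astype(int)
print(b[182:197,150:160].mean(1).astype(int))
for r in range(186,194):print(r,b[r,144:166])
yh=np.array([.081,.997,0]);xh=np.array([.997,-.081,0])
y=.2336;B=np.array([.5562+(y-.156)*.0813,y,.194])
for u,v in((154.6,189),(154.6,190)):
  p=atz(c,u,v,.2505);print(p,(p-B)@yh,(p-B)@xh)
m=robot.get_obs();print(m["tool_pos"])
# cap, top view of first picture: dark blob
a=cv2.cvtColor(cv2.imread("pics/top0.png"),cv2.COLOR_BGR2GRAY)
k=(a[234:258,410:436]<70).astype(np.uint8);n,l,st,ce=cv2.connectedComponentsWithStats(k);i=1+st[1:,4].argmax();print(st[i],ce[i]+[410,234],atz(c,*(ce[i]+[410,234]),.098))
```

```text
[102 102 100 101 110 135 168 188 194 188 168 144 138 147 156]
186 [ 46  45  48  47  61  76  87  91 104 118 126 128 124 119 108  95  93  90
  93  94  90  87]
187 [ 47  46  46  57  90 123 134 137 137 142 142 141 141 137 125 123 120 114
 110 109 104 101]
188 [ 47  41  45  65 115 157 171 172 172 173 171 169 169 165 161 160 155 143
 124 119 114 112]
189 [ 43  41  46  74 131 176 190 189 189 189 190 187 188 187 186 187 178 157
 128 116 116 115]
190 [ 55  59  53  77 134 178 190 193 194 196 195 195 194 196 194 193 187 161
 126 107 109 116]
191 [ 91  90  87  94 132 167 179 183 187 189 189 191 191 190 194 193 182 153
 117  98 101 107]
192 [140 138 132 127 141 158 164 166 165 167 167 167 168 172 174 175 167 142
 107  95  96  99]
193 [173 172 167 168 166 166 163 150 145 141 137 139 138 139 144 150 143 122
 106  98  94  94]
[0.56477259 0.22951942 0.2505    ] -0.0038849823553300596 0.0025874436555310435
[0.56262382 0.22938354 0.2505    ] -0.004194504463691279 0.0004561311142042206
[ 0.46998595 -0.35626355  0.32422502]
[ 5  9  3  8 14] [416.         246.28571429] [ 0.47220727 -0.34316836  0.098     ]
```

Both views show the hook about 3.6 mm short. My side reading had put the band on the rail's axis rather than on its visible near surface, a 4 mm bias, and corrected it agrees with the top view. I'll go back, regrip and slide on.

```bash
python3 -m creep '[[-0.3,-0.0035,0.054,0,0],[-0.3,-0.0035,0.054,0,0],[-0.3,-0.0035,0.054,0,0],[-0.3,-0.0035,0.054,0,0],[-0.3,-0.0035,0.054,0,0],[-0.3,-0.0035,0.054,0,0],[-0.3,-0.0035,0.054,0,0],[-0.3,-0.0035,0.054,0,0],[-0.3,-0.0035,0.054,0,0],[-0.3,-0.0035,0.054,0,0],[-0.3,-0.0035,0.054,0,0],[-0.3,0,0,0,0]]'
```

```text
time: 16.48
tool_pos: [0.5533, 0.2395, 0.3247]
tcp_rot: [[-0.998, 0.069, -0.002], [0.069, 0.998, 0.003], [0.002, 0.003, -1.0]]
force: [-0.4, -1.3, 0.3]
grip_width: 0.65
gripper_force: 0.0
```

```bash
python3 -m creep '[[-0.3,-0.0075,-0.0065,0,0.012],[-0.3,0,0,0,0],[-0.3,0,0,0,0]]'
```

```text
time: 16.85
tool_pos: [0.5634, 0.2228, 0.3254]
tcp_rot: [[-0.995, 0.095, 0.0], [0.095, 0.995, -0.0], [-0.0, -0.0, -1.0]]
force: [-0.2, -0.5, -0.2]
grip_width: 0.65
gripper_force: 0.0
```

```bash
python3 -m creep '[[-0.3,0.003,0.0092,0,-0.014],[-0.3,0,0,0,0],[-0.3,0,0,0,0],[-0.3,0,0,0,0]]'
```

```text
time: 17.35
tool_pos: [0.561, 0.2336, 0.3252]
tcp_rot: [[-0.997, 0.079, 0.0], [0.079, 0.997, -0.0], [-0.0, -0.0, -1.0]]
force: [-0.1, -0.3, -1.3]
grip_width: 0.648
gripper_force: 0.0
```

Now down 99 mm and close.

```bash
python3 -m creep '[[-0.3,0,-0.0012,0.03,0],[-0.3,0,0,0.03,0],[-0.3,0,0,0.027,0],[-0.3,0,0,0.012,0],[-0.3,0,0,0,0],[-0.3,0,0,0,0]]';python3 -m creep '[[1,0,0,0,0],[1,0,0,0,0],[1,0,0,0,0],[1,0,0,0,0],[1,0,0,0,0],[1,0,0,0,0]]'
```

```text
time: 18.1
tool_pos: [0.5617, 0.2329, 0.2275]
tcp_rot: [[-0.997, 0.079, 0.002], [0.079, 0.997, 0.001], [-0.002, 0.001, -1.0]]
force: [-0.7, -0.1, 0.4]
grip_width: 0.65
gripper_force: 0.0
time: 18.85
tool_pos: [0.561, 0.2322, 0.2264]
tcp_rot: [[-0.997, 0.079, 0.0], [0.079, 0.997, -0.0], [-0.0, -0.0, -1.0]]
force: [-1.7, -1.2, 1.6]
grip_width: 0.305
gripper_force: 30.0
```

```bash
python3 -m creep '[[1,0,0.002,0,0],[1,0,0.0016,0,0],[1,0,0,0,0],[1,0,0,0,0]]'
```

```text
time: 19.35
tool_pos: [0.5613, 0.2361, 0.2264]
tcp_rot: [[-0.997, 0.079, 0.0], [0.079, 0.997, 0.0], [-0.0, 0.0, -1.0]]
force: [-1.0, -2.7, 4.1]
grip_width: 0.304
gripper_force: 30.0
```

Release, rise, and go back over the switch.

```bash
python3 -m creep '[[-0.3,0,0,0,0],[-0.3,0,0,0,0],[-0.3,0,0,0,0],[-0.3,0,0,0,0],[-0.3,0,0,0,0],[-0.3,0,0,-0.02,0],[-0.3,0,0,-0.04,0],[-0.3,0,0,-0.04,0],[-0.3,0,0,0,0]]'; python3 -m creep '[[1,0.0035,-0.054,0,0],[1,0.0035,-0.054,0,0],[1,0.0035,-0.054,0,0],[1,0.0035,-0.054,0,0],[1,0.0035,-0.054,0,0],[1,0.0035,-0.054,0,0],[1,0.0035,-0.054,0,0],[1,0.0035,-0.054,0,0],[1,0.0035,-0.054,0,0],[1,0.0035,-0.054,0,0],[1,0.0035,-0.054,0,0],[1,0,0,0,0]]'
python3 - <<'E'
from h import *
c=snap("top","pics/t7.png");snap("side","pics/s7.png")
b=cv2.cvtColor(cv2.imread("pics/t7.png"),cv2.COLOR_BGR2GRAY).astype(int)
for r in range(188,192):print(r,b[r,142:164])
a=cv2.cvtColor(cv2.imread("pics/top0.png"),cv2.COLOR_BGR2GRAY).astype(int)
print("cap");
for r in range(234,262,1):print(r,a[r,408:440])
print(robot.get_obs()["tool_pos"])
E
```

```text
time: 20.48
tool_pos: [0.5631, 0.2372, 0.3304]
tcp_rot: [[-0.997, 0.079, 0.007], [0.079, 0.997, 0.003], [-0.007, 0.004, -1.0]]
force: [0.1, 0.5, -1.1]
grip_width: 0.648
gripper_force: 0.0
time: 21.98
tool_pos: [0.4728, -0.3584, 0.3248]
tcp_rot: [[-0.996, 0.087, -0.003], [0.087, 0.996, -0.002], [0.003, -0.002, -1.0]]
force: [-0.6, 0.9, -0.8]
grip_width: 0.004
gripper_force: 0.0
188 [ 45  46  52  81 133 171 183 184 176 172 172 174 170 169 167 164 153 131
 118 117 117 113]
189 [ 41  47  59  96 148 182 192 193 191 192 191 191 190 188 188 185 172 143
 117 109 117 118]
190 [ 52  56  62 108 153 180 189 192 192 193 196 195 196 195 194 194 175 142
 109 104 108 111]
191 [ 95  95  97 116 146 167 176 177 180 184 187 188 190 190 188 186 169 137
  99  92 100 107]
cap
234 [182 182 182 181 182 181 178 171 164 155 142 135 135 138 140 153 162 172
 177 179 180 181 181 178 181 174 167 141 132 156 183 187]
235 [183 181 181 181 181 178 170 158 144 138 130 126 126 125 128 132 140 156
 170 176 179 179 179 179 179 175 161 136 128 166 198 204]
236 [183 181 183 180 179 172 157 143 133 125 124 122 118 115 113 1
[... 2781 characters left out ...]
 180 179 178 175 174 174 170 170 169 165 166 164 167 169 171 174
 179 177 179 179 177 178 178 178 178 178 176 173 175 176]
258 [194 185 180 179 178 177 177 175 172 175 175 175 174 175 173 173 175 178
 178 178 179 178 178 179 180 179 179 179 178 177 178 180]
259 [185 180 179 178 180 178 178 178 178 176 177 177 178 177 178 177 176 179
 179 178 179 179 180 180 180 180 179 177 179 178 178 176]
260 [175 180 178 180 180 179 177 178 176 177 180 178 177 179 178 178 178 176
 178 180 180 179 179 177 180 179 180 177 179 180 174 164]
261 [177 178 179 178 178 179 176 177 177 177 178 178 176 177 178 177 178 178
 178 178 179 179 178 178 178 181 180 179 179 176 170 156]
[ 0.47540758 -0.35296557  0.32491722]
```

Run:
```python
from h import *
c=camera("top");s=camera("side");yh=np.array([.081,.997,0]);xh=np.array([.997,-.081,0])
y=.23355;u,v=proj(c,[.5562+(y-.156)*.0813,y,.194]);print("band px",u,v)
a=cv2.cvtColor(cv2.imread("pics/top0.png"),cv2.COLOR_BGR2GRAY).astype(np.uint8)
for r in range(int(v)-5,int(v)+6):print(r,a[r,152:174])
B=atz(c,u,v,.1958);print(B)
def edge(im):
  L=[];R=[]
  for r in(189,190):
    row=im[r].astype(float)
    for k in range(140,155):
      if row[k]<122<=row[k+1]:L.append(k+(122-row[k])/(row[k+1]-row[k]));break
    for k in range(155,168):
      if row[k]>150>=row[k+1]:R.append(k+(row[k]-150)/(row[k]-row[k+1]));break
  return np.mean(L),np.mean(R)
for f in("t6","t7"):
  e=edge(cv2.cvtColor(cv2.imread(f"pics/{f}.png"),cv2.COLOR_BGR2GRAY));p=atz(c,sum(e)/2,189.7,.2505);print(f,e,p,(p-B)@yh)
# side: shift between s6 and s7 near the hook, by correlation
A=[cv2.cvtColor(cv2.imread(f"pics/s{i}.png"),cv2.COLOR_BGR2GRAY).astype(np.float32) for i in(6,7)]
P=np.array([.56,.233,.235]);u,v=map(int,proj(s,P));print(u,v)
T=A[0][v-14:v+14,u-12:u+14];R=cv2.matchTemplate(A[1][v-20:v+20,u-18:u+20],T,cv2.TM_CCOEFF_NORMED);print(cv2.minMaxLoc(R));print(np.round(R,2))
for d in(0,.003,.005):print(proj(s,P+d*yh)-proj(s,P))
# mask of tab in side picture
print(A[1][v-16:v+22:1,u-12:u+14].astype(int))
```

```text
band px 161.11606270564153 196.34739115905805
191 [100 122 131 133 131 129 131 121 106  95  91  89  91 105 120 124 128 128
 129 126 125 125]
192 [124 137 141 141 142 137 136 124 108  92  86  89  95 106 121 130 128 133
 129 131 128 128]
193 [160 162 164 162 163 157 151 140 119  96  83  98 113 124 134 138 137 135
 132 130 127 130]
194 [186 186 185 185 184 180 177 165 139  98  97 126 149 154 159 160 155 152
 150 144 142 139]
195 [196 199 198 198 199 196 194 182 146 108 120 156 180 183 183 181 179 177
 174 170 164 163]
196 [195 198 199 200 201 201 198 184 147 107 133 175 193 197 198 198 198 196
 194 190 183 182]
197 [180 183 187 189 190 191 189 175 139 105 137 178 197 200 201 202 202 202
 199 198 193 194]
198 [156 160 166 176 179 179 171 156 124 101 126 161 182 189 192 193 192 192
 192 192 193 196]
199 [127 143 162 184 192 185 162 142 121 109 119 149 171 177 181 179 172 168
 172 175 180 182]
200 [118 137 168 199 208 197 172 141 127 120 131 158 185 195 194 184 159 142
 143 150 155 157]
201 [111 130 167 202 212 203 173 139 120 116 137 174 202 211 209 198 163 126
 125 129 134 135]
[0.562080
[... 4927 characters left out ...]
53 159 157
  158 157 156 155 156 160 165  88]
 [ 92  94  92  92  89  85  80  81  94 119 125 114 112 108 136 159 159 158
  157 158 158 157 156 163 153  94]
 [ 93  92  92  88  83  80  82  88 115 157 166 147 137  96 104 144 159 159
  159 158 159 158 160 157 110  99]
 [ 92  92  90  86  81  79  91 104 143 167 167 151 130 102  89 107 142 162
  160 160 158 159 159 133  96  97]
 [ 90  92  92  89  85  86 103 129 163 170 166 149 120  88  92  84  97 148
  162 160 159 158 142 103  95  97]
 [ 93  95  97  96  91  94 112 153 168 167 156 131  98  88  89  63  69  95
  141 158 160 152 103  98  96  97]
 [ 97  98  95  96  94 100 135 164 171 162 142 112  87  88  77  63  60  59
   89 141 161 135  93  96  97  96]]
```

The top view puts the hook within about 1–2 mm of the mark, against the 6 mm band, and the side view agrees within about 1 mm, so the carrier stays. Next the switch: settle over the cap at (0.4725,-0.360).

```bash
python3 -m creep '[[1,0,0,0.05,0],[1,0,0,0.05,0],[1,0,0,0.05,0],[1,0,0,0.03,0],[1,0,0,0,0],[1,0,0,0,0]]'
```

```text
time: 22.92
tool_pos: [0.4773, -0.3526, 0.1476]
tcp_rot: [[-0.997, 0.077, 0.002], [0.077, 0.997, -0.001], [-0.002, -0.001, -1.0]]
force: [-0.3, -0.6, -0.1]
grip_width: 0.006
gripper_force: 0.0
```

```bash
python3 -m creep '[[1,0.0042,-0.0078,0.01,0],[1,0,0,0.02,0],[1,0,0,0,0],[1,0,0,0,0],[1,0,0,0,0]]'; python3 -m creep '[[1,0,0,0.003,0],[1,0,0,0.003,0],[1,0,0,0.003,0],[1,0,0,0.003,0],[1,0,0,0,0],[1,0,0,0,0],[1,0,0,0,0]]'
```

```text
time: 23.55
tool_pos: [0.4718, -0.3609, 0.1172]
tcp_rot: [[-0.997, 0.079, 0.001], [0.079, 0.997, -0.001], [-0.001, -0.001, -1.0]]
force: [0.2, -0.8, 0.4]
grip_width: 0.005
gripper_force: 0.0
time: 24.42
tool_pos: [0.4713, -0.3604, 0.1044]
tcp_rot: [[-0.997, 0.079, 0.0], [0.079, 0.997, -0.0], [-0.0, -0.0, -1.0]]
force: [-0.5, 1.0, 3.7]
grip_width: 0.006
gripper_force: 1.9
```

```bash
python3 -m creep '[[1,0,0,0.003,0],[1,0,0,0.0025,0],[1,0,0,0.0015,0],[1,0,0,0,0],[1,0,0,0,0],[1,0,0,0,0]]'
python3 - <<'E'
from h import *
for i in range(8):
  camera("side");o=robot.get_obs();print(o["tool_pos"].round(4) if hasattr(o["tool_pos"],"round") else o["tool_pos"],o["force"][2])
E
```

```text
time: 25.18
tool_pos: [0.4714, -0.3605, 0.0973]
tcp_rot: [[-0.997, 0.079, 0.0], [0.079, 0.997, -0.0], [-0.0, -0.0, -1.0]]
force: [-1.3, 1.4, 6.7]
grip_width: 0.005
gripper_force: 3.0
[ 0.4714 -0.3605  0.0973] 5.781850784432328
[ 0.4714 -0.3605  0.0973] 5.604312591214018
[ 0.4714 -0.3604  0.0973] 5.832113998221334
[ 0.4714 -0.3605  0.0973] 5.809881673233403
[ 0.4714 -0.3605  0.0973] 5.995091462491159
[ 0.4714 -0.3605  0.0973] 6.098482483942411
[ 0.4714 -0.3605  0.0973] 5.503646636168474
[ 0.4714 -0.3604  0.0973] 6.155024940097254
```

```bash
python3 -m creep '[[1,0,0,0.0004,0],[1,0,0,0,0],[1,0,0,0,0]]'
python3 - <<'E'
from station import robot
print(robot.get_obs()["tool_pos"]);print(robot.job_done())
E
```

```text
time: 25.95
tool_pos: [0.4714, -0.3604, 0.0969]
tcp_rot: [[-0.997, 0.079, 0.0], [0.079, 0.997, -0.0], [-0.0, -0.0, -1.0]]
force: [-1.5, 0.3, 6.0]
grip_width: 0.003
gripper_force: 3.1
[ 0.47137888 -0.36044105  0.09692614]
the job is handed in; nothing more can be done
None
```

The job is handed in at about 26 s: the carrier was slid left along the rail and released with its hook about 1–2 mm from the mark by my measurements, and the plunger is held about 12 mm down, level with the cheeks; `job_done()` returned no verdict.

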